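# Return the between-centres kit to its fitted tray

### The arm

A 6-joint arm with a two-finger parallel gripper is mounted at the origin on the work surface; the furniture and walls round the work are solid. World frame = base frame: x ahead of the robot, y to its left, z up, the work surface at z = 0. Lengths are in m, angles in rad, forces in N, time in s.
With the tool pointing down it reaches from about 0.3 to 0.775 m from the base axis. Payload 14.6 kg.
Tool frame: the origin (TCP) lies midway between the tips of the shut fingers; the grasp point (between the pads) lies 19 mm behind it (ctrl.tcp_to_grasp is the z of the grasp point in the tool frame, in m); z points along the fingers, y is the line along which they close (so a half turn about z gives the same grasp; the last joint's range is limited). The gripper opens to 94 mm and grips with 3 to 60 N. Pads are 16 mm wide; open, the fingers measure 119 mm over their backs; the gripper's body (75 mm by 177 mm) begins 78 mm behind the grasp point.
Start: joints at [1.204, 0.3, 1.521, -0, 1.321, -0.067], TCP at [0.162, 0.525, 0.205] pointing down, gripper open.
Joint ranges: [-3.03, 3.03], [-0.79, 2.21], [0.23, 2.52], [-1.04, 4.18], [0, 3.07], [-2.55, 2.55]. Speed limits (rad/s): [2.22, 2.22, 2.57, 3.14, 3.14, 3.14].

### API

Orientations are given as [roll, pitch, yaw] about the fixed x, y, z axes, in that order (R = Rz(yaw) Ry(pitch) Rx(roll)).
In Python, from station import monitor, camera, ctrl gives the robot as it stands.
- The arm moves only by the tool apply_moves, never from a script. Its argument "plan" is one flat list of numbers, 4 for each row, row after row: the shift along the tool's x, y, z in mm, then the turn about the tool's z in rad. In form: [dx, dy, dz, spin, dx, dy, dz, spin, ...]. A call has 1 to 20 rows; each row shifts and turns the commanded pose from where the row before left it, along the tool's axes as they then stand; what a row does not reach is not made up. A row lasts 1/10 s, in which the tool goes at most 50 mm and 8.59 degrees, less where a joint would pass 70% of its speed; a pose out of reach is approached as far as the arm can. A call is refused whole if a number of a shift passes 50 or a number of a turn 0.15, either way. A call with a gripper value outside its range is refused whole. "hand" is the gripper command: -1 is shut, 1 is fully open, values between are in proportion, set as the call begins (left out, the last holds). The fingers move at their own pace and stop on an object; "squeeze" is the grip in N (left out, the last holds). Time passes only in rows, so rows that do not move let the fingers close. It gives the time, the measured TCP pose, the force, the opening and the grip force at its end, in the units of the state.
- monitor.get_obs(): the state, without advancing time (a new reading comes with each control period).
- camera(name): name is "scene" or "top"; returns a dict with "image" (480x640x3 uint8, red, green, blue), "range_z" (480x640 float32, m along the optical axis (not along the pixel's ray), 0 where there is no reading), "mtx" (3x3 intrinsics, pixels), "distortion" ([k1, k2, p1, p2, k3] as OpenCV has them; the pictures are not rectified), "rvec" (rotation vector, rad) and "tvec" (3), from world to camera coordinates, as OpenCV has them. Camera axes: x right, y down, z forward; pixel columns grow to the right and rows downward; lengths in m; the calibration is good to about 2 mm. A picture is of the moment at which its call begins.
- ctrl.hand_in(): hands the job in; it is judged then, once.
The state is a dict: "time_s": time; "qpos": joint angles; "joint_vel": joint speeds; "tau": joint torques, N m; "ee_pos": TCP position; "eef_rot": TCP orientation; "force": force on the tool from outside, world axes, zero at the start; "moment": the same for the moment, N m; "grip_width": finger opening in m; "grip_force": force on a finger pad.
Only numpy, scipy, OpenCV 4.12 (cv2) and the standard library are available. Lean on these libraries where they do the work, as an engineer would, in place of code of your own. Each camera call takes 0.05 s, during which the arm holds its last target. There are 200 camera calls.

### The job

Put the lathe kit back into the fitted wooden tray: the live centre, the spur drive centre, the small faceplate and the L-shaped hex key, each lying flat and fully down in the recess cut to its shape (the live centre in the long slot, the spur centre in the shorter one). The Forstner bit and the T-handled chuck key look much like them but belong elsewhere: leave both where they lie.

Things in the scene. Friction and masses are not known exactly. Their poses are not given: they have to be found in the camera images.
- live_centre_mid (a point): Live (revolving) lathe centre: grey steel, lying on its side, 120 mm long, 36 mm high, about 26 mm wide where gripped at the middle (33 at the widest collar); a smooth cone point at one end, tapered shank at the other, no prongs. It does not roll; 0.3 kg. Point: its middle, half-way up (18 mm above what it lies on). y along its length, x across, z up.
- spur_centre_mid (a point): Four-spur drive centre: grey steel, lying on its side, 97 mm long, 27 mm high, shank about 20 mm wide where gripped at the middle; four short prongs at its -y end (26 mm across). It does not roll; 0.22 kg. Point: its middle, half-way up (13.5 mm above what it lies on). y along its length, x across, z up.
- hex_key_mid (a point): Hex (Allen) key: black steel L lying flat, 7 mm thick; long arm 104 mm, 9 mm wide; short arm 39 mm. Point: half-way along the long arm on its middle line, half-way up (3.5 mm above what it lies on): grip here. y along the long arm, x across, z up; the short arm is at the -y end (52 mm from the point) and reaches 35 mm to +x.
- faceplate_mid (a point): Small screw-on faceplate: steel, lying flat, hub up: round flange 50 mm across, 8 mm thick, with six screw holes; on it a hub 32 mm across with an open bore, 34 mm high over all. Grip the hub with the fingertips above the flange. 0.25 kg. Point: on its axis, half-way up (17 mm above what it lies on). z up.
- forstner_mid (a point): Forstner bit, a look-alike of the centres that does not belong in the tray: grey steel, lying on its side, a short 32 mm cutting disc (at its -y end) on a thin plain shank, 90 mm long, 33 mm high. Point: middle of its length, 16.5 mm above the bench. y along its length.
- chuck_key_mid (a point): T-handled chuck key, a look-alike of the hex key that does not belong in the tray: grey steel, lying flat, 125 mm long, stem about 12 mm thick, cross-bar 80 mm wide at its -y end, 20 mm high. Point: middle of its length, 8 mm above the bench. y along the stem.
- long_slot_seat (a point): Straight slot 44 x 136 mm, the longest, for the live centre. Light-wood insert 66 x 146 mm (x, y) in a dark-wood tray with walls 26 mm high; recess 12 mm deep, grey-felt floor 11 mm above the bench, rim at 23 mm. Point: middle of slot and insert, on the floor. y along the slot, z up; either way round is right. A finger gap 40 mm wide (y -20 to 20), open to the floor, crosses the whole insert.
- short_slot_seat (a point): Straight slot 40 x 113 mm, for the spur centre. Light-wood insert 66 x 146 mm (x, y) in a dark-wood tray with walls 26 mm high; recess 12 mm deep, grey-felt floor 11 mm above the bench, rim at 23 mm. Point: middle of slot and insert, on the floor. y along the slot, z up; either way round is right. A finger gap 40 mm wide (y -20 to 20), open to the floor, crosses the whole insert.
- ell_slot_seat (a point): L-shaped slot 25 mm wide, for the hex key; insert, felt and finger gap as at the other slots, floor 11 mm above the bench. Point: on the floor of the long arm's slot, 15.5 mm to -x and 4 mm to +y of the insert's middle, where the key's point comes. Axes as the seated key's: y along the long arm, short arm at the -y end towards +x; the key fits only this way round.
- round_well_seat (a point): Round well 62 mm across in the middle of its insert, for the faceplate. Light-wood insert 66 x 146 mm (x, y) in a dark-wood tray with walls 26 mm high; recess 12 mm deep, grey-felt floor 11 mm above the bench, rim at 23 mm. Point: centre of the well, on its floor. z up, y along the insert. No finger gap: the hub stands above the rim.

How it is judged:
At the end, for the whole second after the job is handed in: Each of the four kit pieces is in its own recess: within 14 mm of its middle, level (0.1 rad), fully down (2.5 mm) and, but for the faceplate, along it (0.26 rad; centres either way round). Forstner bit and chuck key within 20 mm of where they lay. All at rest (horizontal distance between live_centre_mid and long_slot_seat below 0.014 m and z of live_centre_mid in the frame of long_slot_seat below 0.0205 m and angle between each of live_centre_mid, spur_centre_mid, hex_key_mid, faceplate_mid's own z axis and vertical below 0.1 rad and angle between the y axis of live_centre_mid and the y axis of long_slot_seat, either way round below 0.26 rad and horizontal distance between spur_centre_mid and short_slot_seat below 0.014 m and z of spur_centre_mid in the frame of short_slot_seat below 0.016 m and angle between the y axis of spur_centre_mid and the y axis of short_slot_seat, either way round below 0.26 rad and horizontal distance between hex_key_mid and ell_slot_seat below 0.014 m and z of hex_key_mid in the frame of ell_slot_seat below 0.006 m and angle between the y axis of hex_key_mid and the y axis of ell_slot_seat, either way round below 0.26 rad and horizontal distance between faceplate_mid and round_well_seat below 0.014 m and z of faceplate_mid in the frame of round_well_seat below 0.0195 m and distance of each of forstner_mid, chuck_key_mid from where it was at the start of the episode below 0.02 m); the robot touches nothing.
It fails at once if the Forstner bit or the chuck key is moved more than 20 mm (distance of any of forstner_mid, chuck_key_mid from where it was at the start of the episode above 0.02 m).
It also fails if it takes over 115 s, if anything falls off the work surface, if the arm or the gripper's body presses on something with over 40 N, if the wrist force passes 120 N, or if a joint passes its speed limit or range.

## Working session

There is one attempt and no reset: what is moved stays moved. The work goes in short steps, Python scripts to look and compute and a tool call to move; the robot and the scene stay as the last step left them, time stands still between calls to the robot, and variables do not carry over. Pictures are saved under pics/ and viewed, at most 14 in all, crops included, and the job is handed in when it is done.

Besides the shell and the picture viewer there is one more tool, called after "Call:" as a command line: name --argument value ..., lists and objects as JSON in quotes. apply_moves: Moves the arm, as the interface text tells. Its arguments: {"type":"object","properties":{"plan":{"type":"array","items":{"type":"number"}},"hand":{"type":"number"},"squeeze":{"type":"number"}},"required":["plan"]}

```bash
mkdir -p pics; ls; python3 - <<'E'
from station import monitor,camera,ctrl
import cv2,numpy as np
for n in("top","scene"):
    c=camera(n); cv2.imwrite(f"pics/{n}0.png",c["image"][:,:,::-1]); np.savez(f"{n}0.npz",**c)
    R=cv2.Rodrigues(np.array(c["rvec"]))[0]; print(n,c["mtx"],c["distortion"],-R.T@np.array(c["tvec"]).ravel(),R)
print(monitor.get_obs(),ctrl.tcp_to_grasp)
E
```

```text
pics
top [[622.42913397   0.         307.83502456]
 [  0.         622.42913397 237.31142629]
 [  0.           0.           1.        ]] [-0.14649696  0.          0.          0.          0.        ] [ 0.37975016 -0.16226167  1.0419378 ] [[-0.02837562 -0.99943948 -0.01776366]
 [-0.99595322  0.02978375 -0.08479458]
 [ 0.08527612  0.01528568 -0.9962401 ]]
scene [[564.70086207   0.         316.49738982]
 [  0.         564.70086207 228.75247237]
 [  0.           0.           1.        ]] [-0.12987685  0.          0.          0.          0.        ] [-0.39846262 -0.73224397  0.5633951 ] [[ 0.54010795 -0.84159264 -0.00228699]
 [-0.36628686 -0.2326232  -0.90095526]
 [ 0.75770531  0.4874508  -0.43390597]]
{'time_s': 0.1, 'qpos': array([ 1.20441001e+00,  3.00432330e-01,  1.52149879e+00, -2.97931432e-05,
        1.32067741e+00, -6.66056073e-02]), 'joint_vel': array([-0.00040677, -0.00331652, -0.00107328,  0.00073933,  0.00051168,
        0.00115263]), 'tau': array([ 1.04725291e-04, -5.32633245e+01, -3.53283763e+01,  7.08608120e-02,
        2.35342188e-02, -3.71461965e-05]), 'ee_pos': array([0.16235428, 0.52525855, 0.2049424 ]), 'eef_rot': array([-3.14057711e+00, -3.88186616e-05,  2.84181931e+00]), 'force': array([-0.31789889, -0.40506239,  0.4183483 ]), 'moment': array([-0.00244916,  0.00438217,  0.00668508]), 'grip_force': 0.0, 'grip_width': 0.0938709160670572} -0.0188
```

View pics/top0.png

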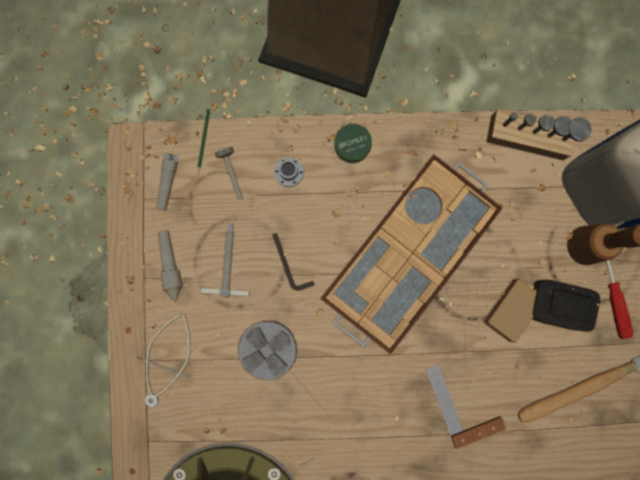

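View pics/scene0.png

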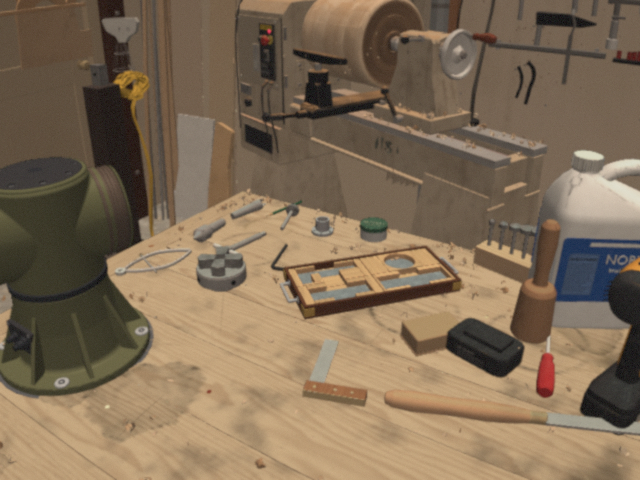

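The top view shows the base at the bottom (230,470) and the tray at (410,255). The spur is probably the piece at (167,182), the live centre is at (170,265), the faceplate at (289,172) and the hex key at (290,265). The look-alikes are the Forstner bit (230,170) and the chuck key (227,262). I'll zoom in to confirm.

```bash
python3 - <<'E'
import cv2
i=cv2.imread("pics/top0.png")
cv2.imwrite("pics/cropA.png",cv2.resize(i[130:320,130:330],None,fx=3.1,fy=3.1,interpolation=cv2.INTER_CUBIC))
cv2.imwrite("pics/cropB.png",cv2.resize(i[145:360,310:510],None,fx=2.75,fy=2.75,interpolation=cv2.INTER_CUBIC))
E
```

```text
(no output)
```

View pics/cropA.png

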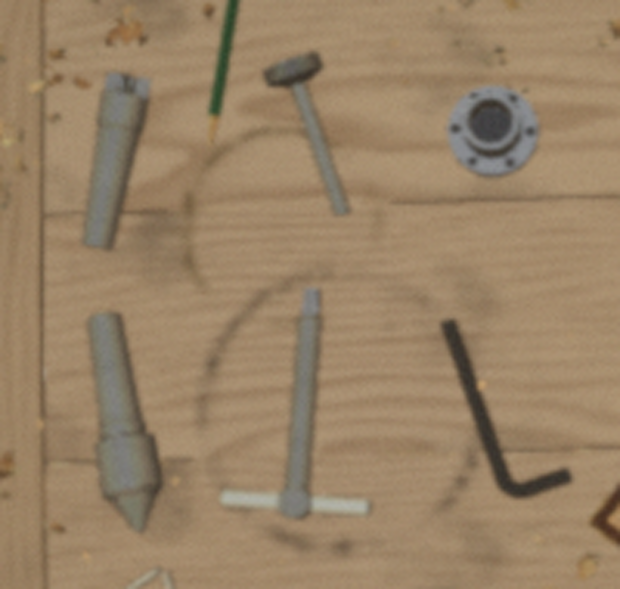

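View pics/cropB.png

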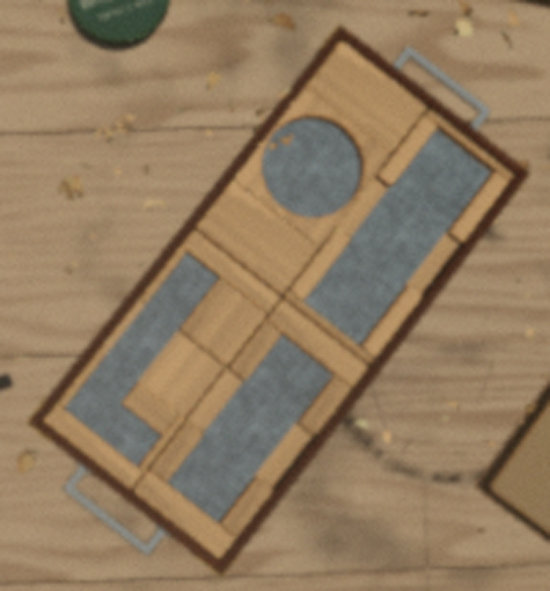

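Crop A identifies the pieces. The spur has its prongs at crop (130,85), the live centre has its cone at (135,525) and its shank end at (105,315). The hex key runs from (448,325) to an elbow at (512,490), and its short arm reaches (568,475). The faceplate is at (493,130). Crop B shows the tray corners at (340,28), (525,172), (220,570) and (33,420). The round well is upper left, the long slot upper right, the L slot lower left and the short slot lower right.

```bash
cat > h.py <<'E'
import cv2,numpy as np
def load(n): return dict(np.load(n))
def plane(c,px,z):
    px=np.asarray(px,float).reshape(-1,1,2)
    n=cv2.undistortPoints(px,c["mtx"],c["distortion"]).reshape(-1,2)
    R=cv2.Rodrigues(c["rvec"])[0]; o=-R.T@c["tvec"].ravel()
    d=np.c_[n,np.ones(len(n))]@R
    return (o+d*((z-o[2])/d[:,2])[:,None])[:,:2]
def cloud(c):
    v,u=np.mgrid[:480,:640]; n=cv2.undistortPoints(np.stack([u,v],-1).reshape(-1,1,2).astype(float),c["mtx"],c["distortion"]).reshape(-1,2)
    R=cv2.Rodrigues(c["rvec"])[0]; z=c["range_z"].reshape(-1,1)
    return ((np.c_[n,np.ones(len(n))]*z-c["tvec"].ravel())@R).reshape(480,640,3)
def comp(m,seed,r=6):
    n,l=cv2.connectedComponents(m.astype(np.uint8)); s=l[seed[1]-r:seed[1]+r+1,seed[0]-r:seed[0]+r+1]; s=s[s>0]
    k=np.bincount(s).argmax(); v,u=np.nonzero(l==k); return np.c_[u,v]
def axis(P):
    (c,wh,a)=cv2.minAreaRect(P.astype(np.float32)*1000); b=cv2.boxPoints((c,wh,a))
    e=b[1]-b[0] if np.linalg.norm(b[1]-b[0])>np.linalg.norm(b[2]-b[1]) else b[2]-b[1]
    return np.array(c)/1000,np.round(sorted(wh),1),np.degrees(np.arctan2(e[1],e[0]))
E
python3 - <<'E'
from h import *
c=load("top0.npz"); hsv=cv2.cvtColor(c["image"],cv2.COLOR_RGB2HSV); C=cloud(c)
print([hsv[y,x] for x,y in((168,180),(168,250),(280,250),(289,185),(360,275),(200,250),(250,200))])
W=hsv[...,1]<75
for n,s,z in(("live",(168,255),.018),("spur",(166,185),.0135),("face",(279,172),.008),("forst",(235,180),.005),("chuck",(227,260),.008)):
    p=comp(W,s); q=axis(plane(c,p,z)); print(n,len(p),q)
K=hsv[...,2]<75; p=comp(K,(283,255)); print("hex",len(p),axis(plane(c,p,.0035)))
t=plane(c,np.array([(340,28),(525,172),(220,570),(33,420)])/2.75+[310,145],.026); print("tray",t,t.mean(0),[np.linalg.norm(t[i]-t[j]) for i,j in((0,1),(0,3),(1,2),(2,3))])
for n,s in(("well",(423,206)),("long",(455,225)),("ell",(357,285)),("short",(400,300))):
    p=comp(W,s); q=plane(c,p,.011); print(n,len(p),axis(q),q.mean(0))
for x,y in((200,250),(423,206),(455,225),(440,230),(375,262),(388,265),(372,285),(330,140)): print((x,y),C[y-1:y+2,x-1:x+2].mean((0,1)).round(4))
k=plane(c,np.array([(448,325),(512,490),(568,475)])/3.1+[130,130],.0035); print("hexpts",k)
h=plane(c,np.array([(493,122)])/3.1+[130,130],.034); print("hub",h)
e=plane(c,np.array([(130,85),(100,245),(138,528),(105,315)])/3.1+[130,130],.015); print(e)
E
```

```text
[array([ 26,  43, 120], dtype=uint8), array([ 25,  46, 123], dtype=uint8), array([16, 48, 59], dtype=uint8), array([128,   8, 129], dtype=uint8), array([ 83,  18, 113], dtype=uint8), array([ 17,  94, 147], dtype=uint8), array([ 17,  86, 157], dtype=uint8)]
live 881 (array([0.42782904, 0.08626186]), array([ 31.2, 117.6]), np.float32(6.393958))
spur 672 (array([0.57061829, 0.09123752]), array([26.7, 97.1]), np.float32(-11.386458))
face 731 (array([ 0.58065973, -0.11695741]), array([50.3, 50.8]), np.float32(43.06502))
forst 327 (array([ 0.58066522, -0.01469604]), array([27.3, 91.1]), np.float32(11.863059))
chuck 784 (array([ 0.43626721, -0.00714792]), array([ 80.6, 123.8]), np.float32(-1.4277257))
hex 254 (array([ 0.424896  , -0.10920274]), array([ 31.5, 105.5]), np.float32(35.86005))
tray [[ 0.59767802 -0.36003717]
 [ 0.50671625 -0.4686164 ]
 [ 0.27572091 -0.27455644]
 [ 0.3674324  -0.16690945]] [ 0.43688689 -0.31752987] [np.float64(0.14164566242330184), np.float64(0.300518491655728), np.float64(0.3016920865297871), np.float64(0.14141737485626793)]
well 1008 (array([ 0.51575775, -0.339
[... 250 characters left out ...]
 56. , 120.4]), np.float32(-39.217133)) [ 0.40131416 -0.23100369]
short 1647 (array([ 0.35932959, -0.29625183]), array([ 40.5, 113.2]), np.float32(-40.019577)) [ 0.35897389 -0.29637401]
(200, 250) [0.4528 0.0364 0.0006]
(423, 206) [ 0.5147 -0.3405  0.0114]
(455, 225) [ 0.4813 -0.3932  0.0106]
(440, 230) [ 0.4736 -0.3672  0.0118]
(375, 262) [ 0.4235 -0.2563  0.0135]
(388, 265) [ 0.4176 -0.2766  0.0229]
(372, 285) [ 0.3858 -0.2503  0.0101]
(330, 140) [ 0.6315 -0.1885  0.0128]
hexpts [[ 0.47447073 -0.09056911]
 [ 0.38447205 -0.12281984]
 [ 0.39166341 -0.15312538]]
hub [[ 0.5790825  -0.11906317]]
[[0.61060554 0.08025935]
 [0.52275454 0.0972039 ]
 [0.36921512 0.07799516]
 [0.48446606 0.09468485]]
```

```bash
cat >> h.py <<'E'
def rel(x,y,yaw,z,frm=None):
    "shift (mm) in the tool's axes as they stand, and spin, to reach TCP x,y,z,yaw"
    if frm is None:
        from station import monitor
        o=monitor.get_obs(); frm=[*o["ee_pos"],o["eef_rot"][2]]
    X,Y,Z,w=frm; d=np.array([x-X,y-Y]); s=(w-yaw+np.pi)%(2*np.pi)-np.pi
    print("dx %.1f dy %.1f dz %.1f spin %.3f"%(1000*(d@[np.cos(w),np.sin(w)]),1000*(d@[np.sin(w),-np.cos(w)]),1000*(Z-z),s),"now",np.round(frm,4))
E
python3 - <<'E'
from h import *
c=load("top0.npz"); hsv=cv2.cvtColor(c["image"],cv2.COLOR_RGB2HSV); W=hsv[...,1]<75
def line(P):
    vx,vy,x,y=cv2.fitLine(P.astype(np.float32),cv2.DIST_HUBER,0,.001,.001).ravel(); return np.array([x,y]),np.array([vx,vy])*np.sign(vx)
for n,s,z in(("live",(168,255),.018),("spur",(166,185),.0135)):
    P=plane(c,comp(W,s),z); o,d=line(P); t=(P-o)@d; m=o+d*(t.min()+t.max())/2; print(n,m,np.arctan2(d[1],d[0]),t.max()-t.min())
P=plane(c,comp(hsv[...,2]<75,(283,255)),.0035)
A=np.array([.4745,-.0906]);d=np.array([.090,.0322]);d/=np.linalg.norm(d)
for i in range(3):
    r=P-A; k=(abs(r@[-d[1],d[0]])<.008)&(r@d>-.085); o,d=line(P[k]); A=o+d*((P[k]-o)@d).max()
print("hex tip",A,"mid",A-.052*d,np.arctan2(d[1],d[0]),((P-A)@d).min())
rel(.428,.086,3.26,.1)
E
```

```text
live [0.42778271 0.08719018] 0.1547378 0.1179603648258837
spur [0.57066456 0.09151243] -0.19654636 0.09708832062279132
hex tip [ 0.47608859 -0.09029432] mid [ 0.42657775 -0.10619014] 0.31066173 -0.1011393837930438
dx -383.5 dy -341.2 dz 104.9 spin -0.418 now [0.1624 0.5253 0.2049 2.8418]
```

Call:
apply_moves --plan '[-29.5,-26.2,0,0,-29.5,-26.2,0,0,-29.5,-26.2,0,0,-29.5,-26.2,0,0,-29.5,-26.2,0,0,-29.5,-26.2,0,0,-29.5,-26.2,0,0,-29.5,-26.2,0,0,-29.5,-26.2,0,0,-29.5,-26.2,0,0,-29.5,-26.2,0,0,-29.5,-26.2,0,0,-29.5,-26.2,0,0,0,0,20,-0.09,0,0,20,-0.09,0,0,20,-0.09,0,0,20,-0.09,0,0,20,-0.09,0,0,0,0,0,0,0,0]' --hand 0.15 --squeeze 30

```text
time_s: 2.1
ee_pos: [0.4283, 0.0868, 0.1058]
eef_rot: [3.142, -0.0, -2.994]
force: [0.7, 0.7, 0.1]
grip_width: 0.0541
grip_force: 0.0
```

```bash
python3 -c "
from h import *
rel(.4278,.0872,3.296,.004)"
```

```text
dx 0.4 dy 0.5 dz 101.8 spin -0.007 now [ 0.4283  0.0868  0.1058 -2.9941]
```

Call:
apply_moves --plan '[0,0,25,0,0,0,25,0,0,0,25,0,0,0,15,0,0,0,8,0,0,0,3,0,0,0,0,0,0,0,0,0]'

```text
time_s: 2.9
ee_pos: [0.4288, 0.0869, 0.0053]
eef_rot: [-3.142, 0.001, -2.992]
force: [0.3, 1.0, -0.1]
grip_width: 0.0538
grip_force: 0.0
```

Call:
apply_moves --plan '[0,0,0,0,0,0,0,0,0,0,0,0,0,0,0,0,0,0,0,0,0,0,0,0,0,0,0,0,0,0,-4,0,0,0,-10,0,0,0,-20,0,0,0,-30,0,0,0,-30,0,0,0,0,0,0,0,0,0]' --hand -1 --squeeze 35

```text
time_s: 4.3
ee_pos: [0.4281, 0.0867, 0.0985]
eef_rot: [-3.142, 0.001, -2.991]
force: [0.4, -0.5, -3.7]
grip_width: 0.0264
grip_force: 34.8
```

```bash
python3 - <<'E'
from h import *
from station import camera
c=camera("scene"); cv2.imwrite("pics/s1.png",cv2.resize(c["image"][60:330,120:500,::-1],None,fx=2,fy=2))
rel(.4725,-.3914,2.443,.1)
E
```

```text
dx 27.2 dy -479.4 dz -2.3 spin 0.849 now [ 0.4277  0.0867  0.0977 -2.9914]
```

View pics/s1.png

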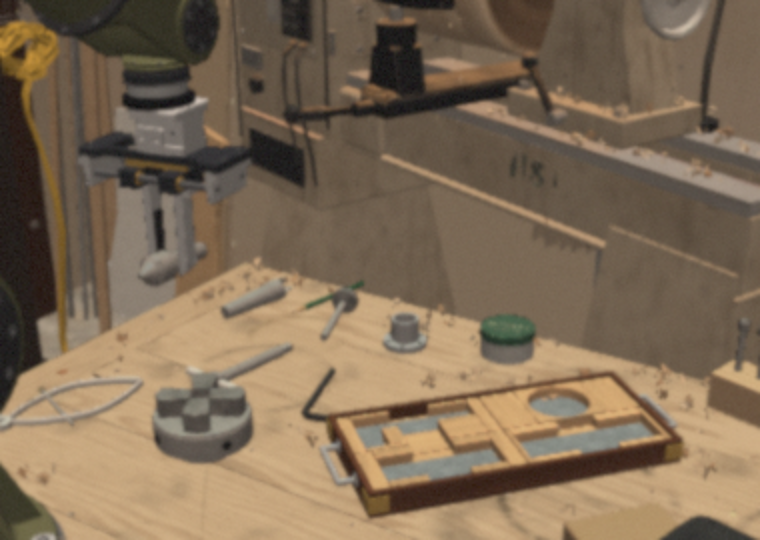

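The live centre is held level in the gripper (crop 165,265), and the tray hasn't moved. Next I carry it to the long slot.

Call:
apply_moves --plan '[1.8,-31.9,0,0,1.8,-31.9,0,0,1.8,-31.9,0,0,1.8,-31.9,0,0,1.8,-31.9,0,0,1.8,-31.9,0,0,1.8,-31.9,0,0,1.8,-31.9,0,0,1.8,-31.9,0,0,1.8,-31.9,0,0,1.8,-31.9,0,0,1.8,-31.9,0,0,1.8,-31.9,0,0,1.8,-31.9,0,0,1.8,-31.9,0,0,0,0,0,0]'

```text
time_s: 5.95
ee_pos: [0.4722, -0.3929, 0.0961]
eef_rot: [3.14, -0.002, -2.994]
force: [-0.3, 0.4, -3.0]
grip_width: 0.0265
grip_force: 34.8
```

Call:
apply_moves --plan '[0,0,0,0.1,0,0,0,0.1,0,0,0,0.1,0,0,0,0.1,0,0,0,0.1,0,0,0,0.1,0,0,0,0.1,0,0,10,0.1,0,0,20,0.05,0,0,0,0,0,0,0,0]'

```text
time_s: 7.05
ee_pos: [0.4728, -0.3897, 0.0676]
eef_rot: [3.141, -0.002, 2.444]
force: [0.1, -0.6, -2.5]
grip_width: 0.0265
grip_force: 34.8
```

```bash
python3 -c "
from h import *
rel(.4725,-.3914,2.443,.0165)"
```

```text
dx -0.8 dy -1.5 dz 51.1 spin 0.001 now [ 0.4728 -0.3897  0.0676  2.4437]
```

Call:
apply_moves --plan '[-0.8,-1.5,15,0,0,0,15,0,0,0,10,0,0,0,6,0,0,0,4,0,0,0,0,0,0,0,0,0]'

```text
time_s: 7.75
ee_pos: [0.473, -0.3922, 0.0188]
eef_rot: [-3.142, 0.001, 2.442]
force: [-0.1, 0.7, -3.1]
grip_width: 0.0261
grip_force: 34.8
```

Call:
apply_moves --plan '[0,0,0,0,0,0,0,0,0,0,0,0,0,0,0,0,0,0,-5,0,0,0,-10,0,0,0,-20,0,0,0,-30,0,0,0,-35,0,0,0,0,0,0,0,0,0]' --hand -0.23

```text
time_s: 8.85
ee_pos: [0.473, -0.3922, 0.1196]
eef_rot: [-3.141, 0.002, 2.442]
force: [-0.7, 0.7, 0.3]
grip_width: 0.0363
grip_force: 0.0
```

```bash
python3 -c "
from h import *
rel(.5707,.0915,2.945,.11)"
```

```text
dx 236.8 dy 432.9 dz 9.6 spin -0.503 now [ 0.473  -0.3922  0.1196  2.4418]
```

Call:
apply_moves --plan '[16.9,30.9,0,0,16.9,30.9,0,0,16.9,30.9,0,0,16.9,30.9,0,0,16.9,30.9,0,0,16.9,30.9,0,0,16.9,30.9,0,0,16.9,30.9,0,0,16.9,30.9,0,0,16.9,30.9,0,0,16.9,30.9,0,0,16.9,30.9,0,0,16.9,30.9,0,0,16.9,30.9,0,0,0,0,10,-0.1,0,0,10,-0.1,0,0,10,-0.1,0,0,10,-0.1,0,0,10,-0.1,0,0,0,0]' --hand -0.04

```text
time_s: 10.85
ee_pos: [0.5692, 0.0912, 0.0663]
eef_rot: [-3.14, -0.004, 2.943]
force: [0.3, -0.0, -0.4]
grip_width: 0.0448
grip_force: 0.0
```

```bash
python3 - <<'E'
from h import *
rel(.5707,.0915,2.945,.003)
E
```

```text
dx -1.4 dy 0.6 dz 63.3 spin -0.002 now [0.5692 0.0912 0.0663 2.9433]
```

Call:
apply_moves --plan '[-1.4,0.6,20,0,0,0,20,0,0,0,13,0,0,0,8,0,0,0,2,0,0,0,0,0,0,0,0,0]'

```text
time_s: 11.55
ee_pos: [0.5723, 0.0917, 0.0062]
eef_rot: [3.141, 0.001, 2.942]
force: [0.0, -0.3, 0.0]
grip_width: 0.0452
grip_force: 0.0
```

Call:
apply_moves --plan '[0,0,0,0,0,0,0,0,0,0,0,0,0,0,0,0,0,0,0,0,0,0,0,0,0,0,0,0,0,0,-4,0,0,0,-10,0,0,0,-20,0,0,0,-30,0,0,0,-40,0,0,0,0,0,0,0,0,0]' --hand -1 --squeeze 35

```text
time_s: 12.95
ee_pos: [0.572, 0.0916, 0.1101]
eef_rot: [3.141, 0.001, 2.942]
force: [-0.3, -0.2, -3.4]
grip_width: 0.0204
grip_force: 35.0
```

```bash
python3 - <<'E'
from h import *
from station import camera
c=camera("scene"); cv2.imwrite("pics/s2.png",cv2.resize(c["image"][60:330,120:500,::-1],None,fx=2,fy=2))
c=camera("top"); np.savez("top1.npz",**c)
rel(.3595,-.2963,2.443,.1)
E
```

```text
dx 130.5 dy -422.1 dz 8.2 spin 0.499 now [0.5712 0.0915 0.1082 2.9418]
```

View pics/s2.png

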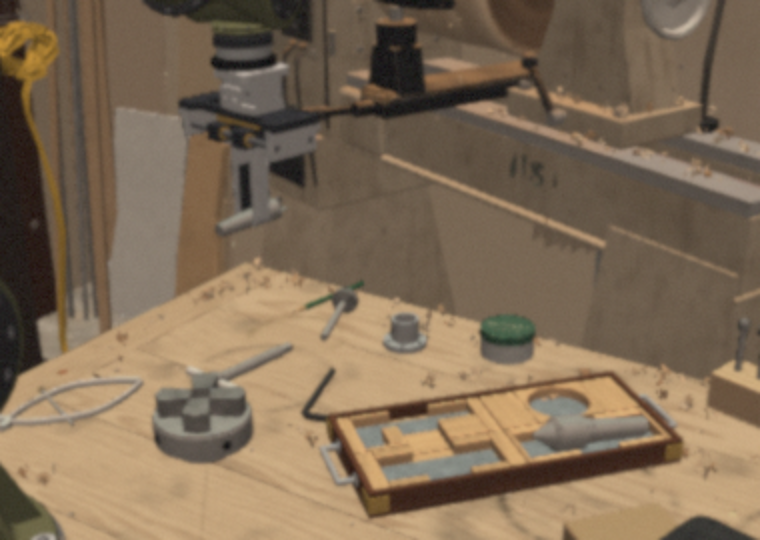

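The live centre lies in the long slot (crop 595,432) and the spur is held level (250,215). I carry the spur to the short slot.

Call:
apply_moves --plan '[9.3,-30.1,0,0,9.3,-30.1,0,0,9.3,-30.1,0,0,9.3,-30.1,0,0,9.3,-30.1,0,0,9.3,-30.1,0,0,9.3,-30.1,0,0,9.3,-30.1,0,0,9.3,-30.1,0,0,9.3,-30.1,0,0,9.3,-30.1,0,0,9.3,-30.1,0,0,9.3,-30.1,0,0,9.3,-30.1,0,0,0,0,0,0.1,0,0,0,0.1,0,0,10,0.1,0,0,10,0.1,0,0,10,0.1,0,0,0,0]'

```text
time_s: 15.05
ee_pos: [0.3597, -0.2947, 0.0774]
eef_rot: [3.141, -0.004, 2.44]
force: [-0.2, 0.4, -2.4]
grip_width: 0.0201
grip_force: 35.0
```

```bash
python3 -c "
from h import *
rel(.3595,-.2963,2.443,.0165)"
```

```text
dx -0.9 dy -1.4 dz 60.9 spin -0.003 now [ 0.3597 -0.2947  0.0774  2.4402]
```

Call:
apply_moves --plan '[-0.9,-1.4,20,0,0,0,18,0,0,0,12,0,0,0,6,0,0,0,4,0,0,0,0,0,0,0,0,0]'

```text
time_s: 15.75
ee_pos: [0.3607, -0.2974, 0.0199]
eef_rot: [-3.142, 0.001, 2.442]
force: [0.1, -0.0, -2.8]
grip_width: 0.0208
grip_force: 35.0
```

Call:
apply_moves --plan '[0,0,0,0,0,0,0,0,0,0,0,0,0,0,0,0,0,0,-5,0,0,0,-10,0,0,0,-20,0,0,0,-30,0,0,0,-35,0,0,0,0,0,0,0,0,0]' --hand -0.3

```text
time_s: 16.85
ee_pos: [0.3606, -0.2974, 0.1203]
eef_rot: [-3.141, 0.002, 2.442]
force: [0.1, -0.0, -0.4]
grip_width: 0.0329
grip_force: 0.0
```

```bash
python3 -c "
from h import *
rel(.5797,-.118,2.443,.11)"
```

```text
dx -52.1 dy 278.3 dz 10.3 spin -0.001 now [ 0.3606 -0.2974  0.1203  2.4418]
```

Call:
apply_moves --plan '[-5.2,27.8,0,0,-5.2,27.8,0,0,-5.2,27.8,0,0,-5.2,27.8,0,0,-5.2,27.8,0,0,-5.2,27.8,0,0,-5.2,27.8,0,0,-5.2,27.8,0,0,-5.2,27.8,0,0,-5.2,27.8,0,0,0,0,20,0,0,0,20,0,0,0,10,0,0,0,0,0,0,0,0,0]' --hand 0.28

```text
time_s: 18.35
ee_pos: [0.5793, -0.1182, 0.0697]
eef_rot: [-3.142, -0.0, 2.441]
force: [0.8, -0.2, -0.0]
grip_width: 0.0602
grip_force: 0.0
```

```bash
python3 -c "
from h import *
rel(.58,-.1178,2.443,.014)"
```

```text
dx -0.3 dy 0.8 dz 55.7 spin -0.002 now [ 0.5793 -0.1182  0.0697  2.4415]
```

Call:
apply_moves --plan '[-0.3,0.8,20,0,0,0,18,0,0,0,10,0,0,0,5,0,0,0,2,0,0,0,0,0,0,0,0,0]'

```text
time_s: 19.05
ee_pos: [0.5804, -0.1177, 0.0152]
eef_rot: [3.141, 0.001, 2.442]
force: [0.2, -0.1, -0.3]
grip_width: 0.0603
grip_force: 0.0
```

Call:
apply_moves --plan '[0,0,0,0,0,0,0,0,0,0,0,0,0,0,0,0,0,0,0,0,0,0,0,0,0,0,0,0,0,0,-4,0,0,0,-10,0,0,0,-20,0,0,0,-30,0,0,0,-30,0,0,0,0,0,0,0,0,0]' --hand -1 --squeeze 35

```text
time_s: 20.45
ee_pos: [0.5799, -0.1176, 0.1084]
eef_rot: [3.141, 0.0, 2.442]
force: [-0.1, 0.4, -2.7]
grip_width: 0.0309
grip_force: 35.0
```

```bash
python3 - <<'E'
from h import *
from station import camera
c=camera("scene"); cv2.imwrite("pics/s3.png",cv2.resize(c["image"][60:330,120:500,::-1],None,fx=2,fy=2))
rel(.515,-.340,2.443,.1)
E
```

```text
dx -94.0 dy -211.7 dz 7.3 spin -0.001 now [ 0.5794 -0.1175  0.1073  2.4418]
```

View pics/s3.png

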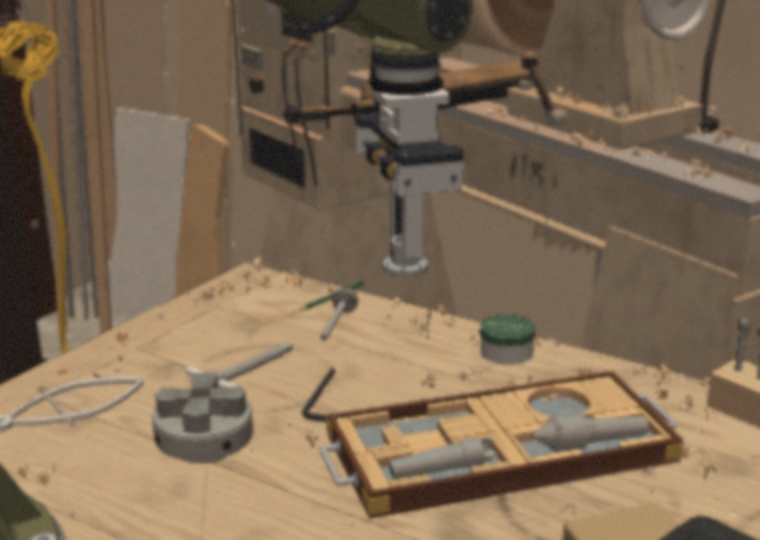

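The spur is in the short slot (crop 440,458) and the faceplate is held level (405,262). I take it to the well.

Call:
apply_moves --plan '[-11.8,-26.5,0,0,-11.8,-26.5,0,0,-11.8,-26.5,0,0,-11.8,-26.5,0,0,-11.8,-26.5,0,0,-11.8,-26.5,0,0,-11.8,-26.5,0,0,-11.8,-26.5,0,0,0,0,15,0,0,0,15,0,0,0,0,0,0,0,0,0]'

```text
time_s: 21.7
ee_pos: [0.5158, -0.3395, 0.0776]
eef_rot: [-3.142, -0.002, 2.443]
force: [0.2, -0.1, -2.6]
grip_width: 0.0307
grip_force: 35.0
```

```bash
python3 -c "
from h import *
rel(.5155,-.340,2.443,.0265)"
```

```text
dx -0.1 dy -0.6 dz 51.1 spin -0.000 now [ 0.5158 -0.3395  0.0776  2.4429]
```

Call:
apply_moves --plan '[0,-0.6,18,0,0,0,15,0,0,0,10,0,0,0,5,0,0,0,2,0,0,0,0,0,0,0,0,0]'

```text
time_s: 22.4
ee_pos: [0.5156, -0.3413, 0.029]
eef_rot: [3.142, 0.001, 2.442]
force: [-0.2, -0.6, -3.0]
grip_width: 0.0308
grip_force: 35.0
```

Call:
apply_moves --plan '[0,0,0,0,0,0,0,0,0,0,0,0,0,0,0,0,0,0,-5,0,0,0,-10,0,0,0,-20,0,0,0,-30,0,0,0,-30,0,0,0,0,0,0,0,0,0]' --hand -0.15

```text
time_s: 23.5
ee_pos: [0.5155, -0.3412, 0.1243]
eef_rot: [3.142, 0.002, 2.442]
force: [0.5, 0.5, -0.1]
grip_width: 0.0397
grip_force: 0.0
```

```bash
python3 -c "
from h import *
rel(.4266,-.1062,.311+np.pi,.1)"
```

```text
dx 219.3 dy 122.5 dz 24.3 spin -1.011 now [ 0.5155 -0.3412  0.1243  2.4418]
```

Call:
apply_moves --plan '[27.4,15.3,0,0,27.4,15.3,0,0,27.4,15.3,0,0,27.4,15.3,0,0,27.4,15.3,0,0,27.4,15.3,0,0,27.4,15.3,0,0,27.4,15.3,0,0,0,0,7,-0.101,0,0,7,-0.101,0,0,7,-0.101,0,0,7,-0.101,0,0,7,-0.101,0,0,7,-0.101,0,0,7,-0.101,0,0,7,-0.101,0,0,7,-0.101,0,0,7,-0.101,0,0,0,0,0,0,0,0]' --hand -0.25

```text
time_s: 25.5
ee_pos: [0.4261, -0.1061, 0.0531]
eef_rot: [3.141, -0.001, -2.834]
force: [0.2, -0.5, 0.3]
grip_width: 0.035
grip_force: 0.0
```

```bash
python3 -c "
from h import *
rel(.4266,-.1062,.311+np.pi,.001)"
```

```text
dx -0.4 dy -0.2 dz 52.1 spin -0.004 now [ 0.4261 -0.1061  0.0531 -2.8344]
```

Call:
apply_moves --plan '[0,0,20,0,0,0,15,0,0,0,8,0,0,0,4,0,0,0,0,0,0,0,0,0,0,0,0,0]'

```text
time_s: 26.2
ee_pos: [0.4268, -0.1064, 0.007]
eef_rot: [-3.141, 0.001, -2.832]
force: [0.1, 0.0, -0.6]
grip_width: 0.0353
grip_force: 0.0
```

Call:
apply_moves --plan '[0,0,3,0,0,0,2,0,0,0,0,0,0,0,0,0]'

```text
time_s: 26.6
ee_pos: [0.4264, -0.1063, 0.0014]
eef_rot: [3.141, -0.0, -2.831]
force: [0.8, 0.1, 0.1]
grip_width: 0.0354
grip_force: 0.0
```

Call:
apply_moves --plan '[0,0,0,0,0,0,0,0,0,0,0,0,0,0,0,0,0,0,0,0,0,0,0,0,0,0,0,0,0,0,-4,0,0,0,-10,0,0,0,-20,0,0,0,-30,0,0,0,-30,0,0,0,0,0,0,0,0,0]' --hand -1 --squeeze 30

```text
time_s: 28.0
ee_pos: [0.4266, -0.1063, 0.096]
eef_rot: [-3.141, 0.001, -2.831]
force: [-0.6, -0.5, -0.5]
grip_width: 0.0065
grip_force: 30.0
```

```bash
python3 - <<'E'
from h import *
from station import camera
c=camera("scene"); cv2.imwrite("pics/s4.png",cv2.resize(c["image"][60:330,120:500,::-1],None,fx=2,fy=2))
s=np.array([.4144,-.2346])+.004*np.array([-.643,-.766]); print(s); rel(*s,2.443,.1)
E
```

```text
[ 0.411828 -0.237664]
dx 53.8 dy -120.9 dz -4.8 spin 1.009 now [ 0.4261 -0.1062  0.0952 -2.8314]
```

View pics/s4.png

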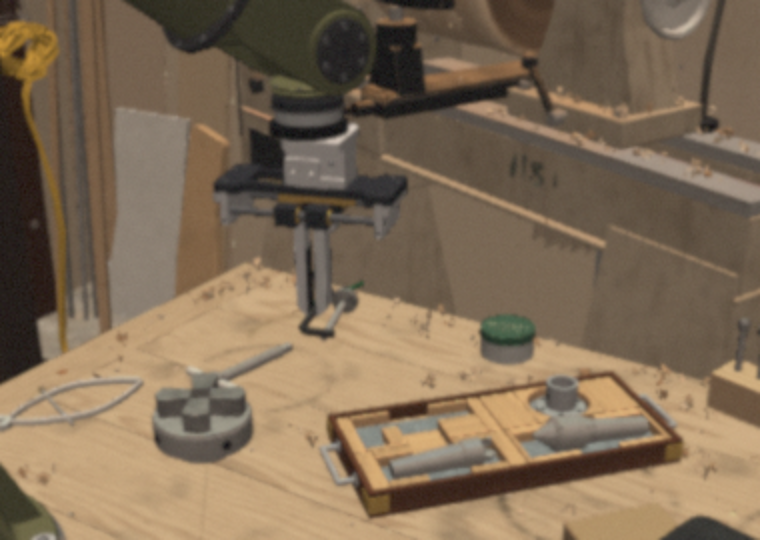

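The faceplate is seated in the well (crop 562,395) and the hex key is held at the fingertips (318,325).

Call:
apply_moves --plan '[9,-20.2,0,0,9,-20.2,0,0,9,-20.2,0,0,9,-20.2,0,0,9,-20.2,0,0,9,-20,0,0,0,0,0,0.101,0,0,0,0.101,0,0,0,0.101,0,0,0,0.101,0,0,0,0.101,0,0,0,0.101,0,0,0,0.101,0,0,10,0.101,0,0,10,0.101,0,0,10,0.1,0,0,0,0,0,0,0,0]'

```text
time_s: 29.85
ee_pos: [0.4116, -0.2378, 0.0649]
eef_rot: [-3.141, -0.002, 2.446]
force: [-0.4, -0.4, -0.4]
grip_width: 0.0065
grip_force: 30.0
```

```bash
python3 -c "
from h import *
rel(.4118,-.2377,2.443,.015)"
```

```text
dx -0.1 dy 0.2 dz 49.9 spin 0.003 now [ 0.4116 -0.2378  0.0649  2.4457]
```

Call:
apply_moves --plan '[0,0,20,0,0,0,15,0,0,0,8,0,0,0,4,0,0,0,0,0,0,0,0,0,0,0,0,0]'

```text
time_s: 30.55
ee_pos: [0.4123, -0.2382, 0.019]
eef_rot: [3.141, 0.001, 2.443]
force: [-0.1, 0.2, -0.3]
grip_width: 0.0066
grip_force: 30.0
```

Call:
apply_moves --plan '[0,0,3,0,0,0,1,0,0,0,0,0,0,0,0,0]'

```text
time_s: 30.95
ee_pos: [0.412, -0.238, 0.0145]
eef_rot: [3.142, 0.0, 2.443]
force: [-0.2, -0.2, -0.4]
grip_width: 0.0066
grip_force: 30.0
```

Call:
apply_moves --plan '[0,0,0,0,0,0,0,0,0,0,0,0,0,0,0,0,0,0,-5,0,0,0,-10,0,0,0,-20,0,0,0,-30,0,0,0,-35,0,0,0,0,0,0,0,0,0]' --hand -0.68

```text
time_s: 32.05
ee_pos: [0.4122, -0.2381, 0.1153]
eef_rot: [3.141, 0.002, 2.443]
force: [1.1, 0.4, -0.5]
grip_width: 0.0155
grip_force: 0.0
```

Call:
apply_moves --plan '[-30,0,-10,0,-30,0,-10,0,-30,0,-10,0,-30,0,0,0,-30,0,0,0,-30,0,0,0,-30,0,0,0,-30,0,0,0,0,30,0,0,0,30,0,0,0,30,0,0,0,30,0,0,0,30,0,0,0,0,0,0]'

```text
time_s: 33.45
ee_pos: [0.6937, -0.2739, 0.1423]
eef_rot: [-3.141, -0.003, 2.447]
force: [-0.7, 0.5, -0.1]
grip_width: 0.0149
grip_force: 0.0
```

```bash
python3 - <<'E'
from station import camera
from h import *
c=camera("top"); np.savez("top2.npz",**c); cv2.imwrite("pics/t2.png",cv2.resize(c["image"][110:370,140:520,::-1],None,fx=2.1,fy=2.1,interpolation=cv2.INTER_CUBIC))
c=camera("scene"); cv2.imwrite("pics/s5.png",cv2.resize(c["image"][220:330,260:480,::-1],None,fx=3.5,fy=3.5,interpolation=cv2.INTER_CUBIC))
E
```

```text
(no output)
```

View pics/t2.png

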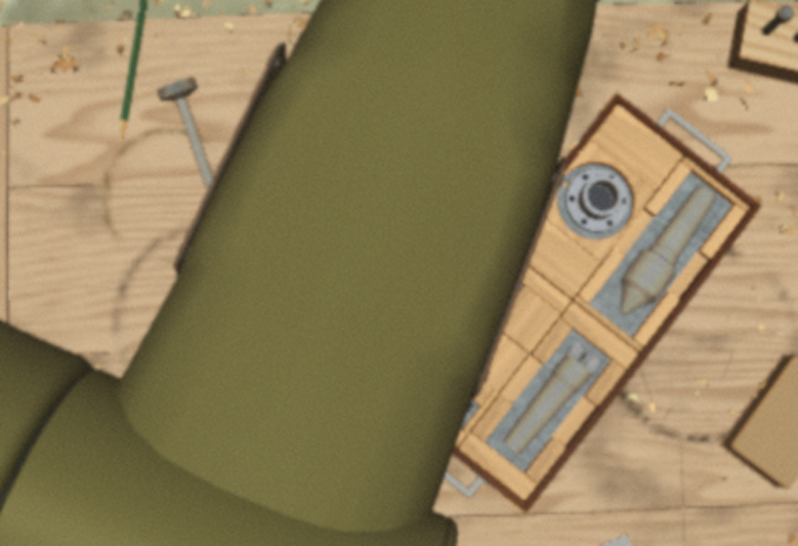

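View pics/s5.png

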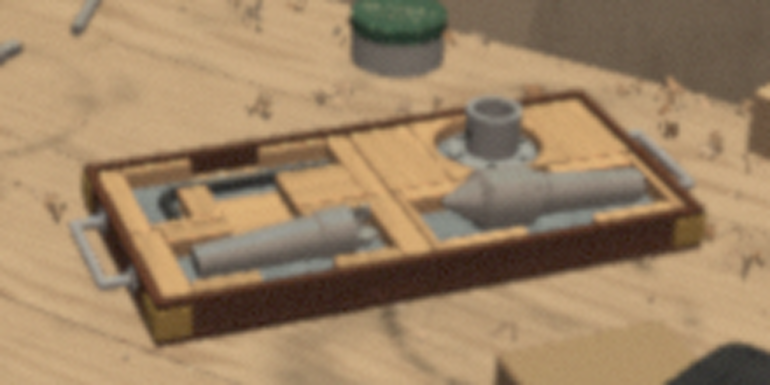

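All four appear down in their recesses, but the arm hides the hex key from above. I swing the arm clear and measure once more.

Call:
apply_moves --plan '[34,16,-5,0,34,16,-5,0,34,16,-5,0,34,16,0,0,34,16,0,0,34,16,0,0,34,16,0,0,34,16,0,0,34,16,0,0,34,16,0,0,34,16,0,0,34,16,0,0,34,16,0,0,34,16,0,0,34,16,0,0,0,0,0,0,0,0,0,0]'

```text
time_s: 35.25
ee_pos: [0.456, 0.2338, 0.1592]
eef_rot: [-3.141, 0.0, 2.443]
force: [0.1, -0.4, 0.2]
grip_width: 0.0152
grip_force: 0.0
```

```bash
python3 - <<'E'
from station import camera
from h import *
c=camera("top"); np.savez("top2.npz",**c); C=cloud(c); hsv=cv2.cvtColor(c["image"],cv2.COLOR_RGB2HSV)
cv2.imwrite("pics/t3.png",cv2.resize(c["image"][145:360,310:510,::-1],None,fx=2.75,fy=2.75,interpolation=cv2.INTER_CUBIC))
T=np.array([.4369,-.3175]);u=np.array([.766,-.643]);v=np.array([-.643,-.766])
d=(C[...,:2]-T); a,b,z=d@u,d@v,C[...,2]
def rep(n,m,h):
    y,x=np.nonzero(m); q=axis(plane(c,np.c_[x,y],h)); print(n,q,"u,v",(q[0]-T)@u,(q[0]-T)@v,z[m].max())
for n,ca,cb,h in(("live",.075,.0336,.029),("spur",-.0735,.0336,.0245),("face",.075,-.0336,.040)):
    m=(abs(a-ca)<.068)&(abs(b-cb)<.026)&(z>.0275 if n!="spur" else z>.0265); m=cv2.morphologyEx(m.astype(np.uint8),cv2.MORPH_OPEN,np.ones((2,2)))>0; rep(n,m,h)
m=(abs(a+.075)<.068)&(abs(b+.0336)<.030)&(hsv[...,2]<65); rep("hex",m,.0145)
E
```

```text
live (array([ 0.47085739, -0.39275735]), array([ 33.6, 117.4]), np.float32(-37.694134)) u,v 0.07440184087524412 0.03581253108520506 1.041937804428343
spur (array([ 0.35864572, -0.2951687 ]), array([25.5, 90.3]), np.float32(-46.313557)) u,v -0.0743018025268555 0.03321172621459963 1.041937804428343
face (array([ 0.51332849, -0.34146317]), array([31.2, 31.3]), np.float32(88.37201)) u,v 0.07395253954467773 -0.030787735241699195 0.04921116337595402
hex (array([ 0.40911121, -0.23813567]), array([ 32.3, 105.6]), np.float32(-22.260645)) u,v -0.07231748299255372 -0.04292488541870115 0.022202770617525645
```

View pics/t3.png

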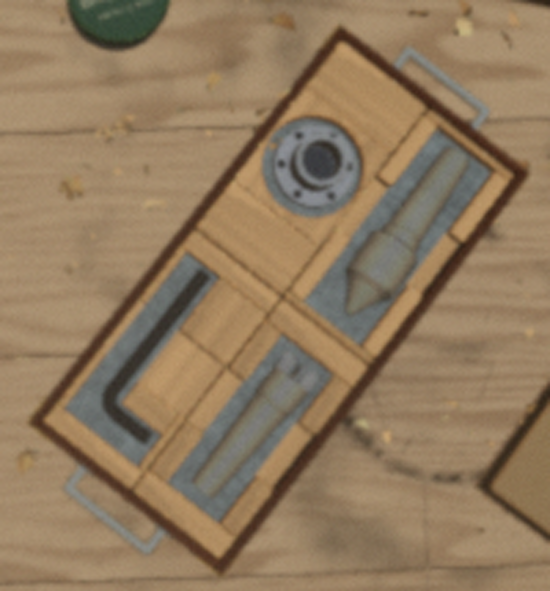

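All four are in their recesses: hex key at crop (150,360), spur (255,420), live centre (405,235), faceplate (315,165). I'll check that the key lies level by its height along the arm, then confirm the look-alikes haven't moved.

```bash
python3 - <<'E'
from h import *
c=load("top2.npz"); C=cloud(c)
def z(u,v,s): x,y=int(310+u/2.75),int(145+v/2.75); return round(float(np.median(C[y-1:y+2,x-1:x+2,2])),4)
for p in((205,278),(180,312),(155,345),(130,375),(113,395),(110,405),(145,436),(440,200),(425,215),(285,385),(225,460),(205,485),(300,180),(335,190),(345,165)): print(p,z(*p,1))
h=cv2.cvtColor(c["image"],cv2.COLOR_RGB2HSV); W=h[...,1]<75
for n,s,zz in(("forst",(235,180),.005),("chuck",(227,260),.008)): print(n,axis(plane(c,comp(W,s),zz)))
E
```

```text
(205, 278) 0.0163
(180, 312) 0.0151
(155, 345) 0.0141
(130, 375) 0.0171
(113, 395) 0.0158
(110, 405) 0.0173
(145, 436) 0.0181
(440, 200) 0.0311
(425, 215) 0.0366
(285, 385) 0.0369
(225, 460) 0.0305
(205, 485) 0.0283
(300, 180) 0.0343
(335, 190) 0.0182
(345, 165) 0.0427
forst (array([ 0.58354742, -0.02387391]), array([26.8, 93.2]), np.float32(24.340456))
chuck (array([ 0.42573682, -0.02389877]), array([ 78.6, 128.2]), np.float32(-23.169462))
```

```bash
python3 - <<'E'
from h import *
a,b=load("top0.npz")["image"],load("top2.npz")["image"]
s=np.hstack([a[135:310,185:330],b[135:310,185:330]])[:,:,::-1]
cv2.imwrite("pics/cmp.png",cv2.resize(s,None,fx=2.7,fy=2.7))
E
```

```text
(no output)
```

View pics/cmp.png

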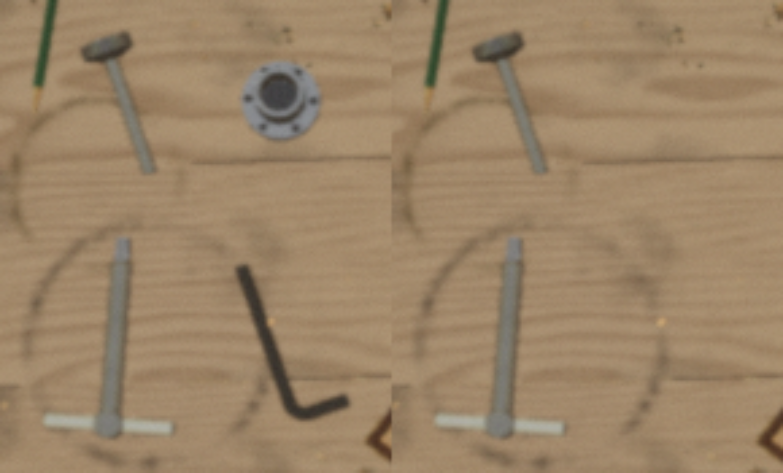

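The Forstner bit and chuck key are in the same place in both views. The changed rectangle fit was only an ambiguity in how a rectangle fits those shapes. I'm handing the job in.

```bash
python3 -c "
from station import ctrl
print(ctrl.hand_in())"
```

```text
the job is handed in; nothing more can be done
None
```

I handed the job in after 35 s of robot time: the last pictures show all four kit pieces lying down in their own recesses and the Forstner bit and chuck key where they lay, but the hand-in returned no verdict.

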